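# Slide a heatsink under the low bridge of a drill jig

### The job

Load the loose finned heatsink into the aluminium drill jig: push it along the worktop with the fingertips, in through the flared mouth and under the low bridge, until it sits flush against the end stop. Keep it flat on the worktop all the way, never picked up or tipped, leave the dome sensor, the cube charger and the flux tin where they stand, and finish with the hand clear.

Things in the scene. Friction and masses are not known exactly. Their poses are not given: they have to be found in the camera images.
- heatsink: finned bare-aluminium heatsink, a loose square block 40 x 40 x 12 mm, 20 to 60 g, lying flat on the worktop, fins up; any of its four sides may lead. Origin at the centre of its underside, x and y along its sides, z up.
- drill_jig: bare aluminium drill jig fixed to the worktop, 58 mm long, 75 mm wide, 24 mm high (27 at the brass bush on its bridge). Origin on the worktop under the centre of a seated heatsink (a seated heatsink has the same origin). x points the way in, mouth to end stop; y across, z up. Side rails 15 mm high, inner faces at y = +-23 mm; end stop's face at x = +20 mm; the channel's floor is the worktop.
- jig_mouth (a point): centre of the flared mouth, on the worktop at x = -24 mm in the jig's frame; here the mouth is 60 mm wide, narrowing evenly to 46 mm at x = -8 mm (smooth, slippery faces, 15 mm high). A seated heatsink's rear face is at x = -20 mm, where the mouth is 56 mm wide: shut fingers fit there.
- jig_bridge (a point): middle of the lower front edge of the bridge, at x = -9 mm and 15 mm above the worktop in the jig's frame (headroom 15 mm). The bridge spans the channel from x = -9 to +19 mm; its top is 24 mm above the worktop.
- dome_sensor: white dome-shaped sensor, 42 mm across, 38 mm high, loose; origin at the centre of its underside. To be left alone.
- cube_charger: white rounded cube charger, 45 x 44 x 45 mm, loose; origin at the centre of its underside. To be left alone.
- flux_pot: round flux tin with a yellow lid, 43 mm across, 19 mm high, loose; origin at the centre of its underside. To be left alone.
Mind the look-alikes: they are no part of the job. Of the things that look like the heatsink, the larger one is meant.

How it is judged:
On the way:
1. the heatsink's leading edge is in the mouth of the jig, flat on the worktop (x of heatsink in the frame of drill_jig above -0.033 m and y of heatsink in the frame of drill_jig between -0.012 and 0.012 m and height (world z) of heatsink below 0.004 m), for 0.1 s.
At the end, for the whole second after the job is handed in: the heatsink lies at rest and flat on the worktop under the bridge, within 3 mm of touching the end stop, within 5 mm of the middle of the channel and square to the jig within 0.1 rad (either pair of sides leading) (x of heatsink in the frame of drill_jig between -0.003 and 0.003 m and y of heatsink in the frame of drill_jig between -0.005 and 0.005 m and (angle between the x axis of heatsink and the x axis of drill_jig, either way round below 0.1 rad or angle between the x axis of heatsink and the y axis of drill_jig, either way round below 0.1 rad) and height (world z) of heatsink below 0.002 m and angle between heatsink's own z axis and vertical below 0.05 rad and linear speed of heatsink below 0.005 m/s).
It fails at once if the heatsink is lifted more than 6 mm off the worktop (height (world z) of heatsink above 0.006 m).
It fails at once if the heatsink is tipped by more than 0.2 rad (angle between heatsink's own z axis and vertical above 0.2 rad).
It fails at once if the dome sensor is moved by more than 15 mm (distance of dome_sensor from where it was at the start of the episode above 0.015 m).
It fails at once if the cube charger is moved by more than 15 mm (distance of cube_charger from where it was at the start of the episode above 0.015 m).
It fails at once if the flux tin is moved by more than 15 mm (distance of flux_pot from where it was at the start of the episode above 0.015 m).
It also fails if it takes over 64 s, if anything falls off the work surface, if the arm or the gripper's body presses on something with over 40 N, if the wrist force passes 120 N, or if a joint passes its speed limit or range.

### The arm

A 6-joint arm with a two-finger parallel gripper is mounted at the origin on a cart in front of the work surface, level with it; the furniture and walls round the work are solid. World frame = base frame: x ahead of the robot, y to its left, z up, the work surface at z = 0. Lengths are in m, angles in rad, forces in N, time in s.
With the tool pointing down it reaches from about 0.35 to 0.975 m from the base axis. Payload 4.9 kg.
Tool frame: the origin (TCP) lies at the very end of the fingers, on their centre line; the grasp point (between the pads) lies 19 mm behind it; x points along the fingers, y is the direction in which the jaws open and shut, and the axes are right-handed (so a half turn about x gives the same grasp; the last joint's range is limited). The gripper opens to 85 mm and grips with 20 to 120 N. Pads are 22 mm wide; open, the fingers measure 114 mm over their backs; the gripper's body (76 mm by 85 mm) begins 54 mm behind the grasp point. The pads swing forward as they close: fully open they stand 13 mm farther back than shut.
Start: joints at [1.036, 0.053, 1.613, -0, 1.476, -0.119], TCP at [0.252, 0.572, 0.231] pointing down, gripper open.
Joint ranges: [-3.01, 3.01], [-1.01, 2.22], [0.06, 2.58], [-1.02, 4.17], [0.09, 2.62], [-3.14, 3.14]. Speed limits (rad/s): [2.57, 2.57, 3.14, 3.14, 3.14, 3.14].

### API

Orientations are given as a rotation vector (axis times angle).
In Python, from station import ctrl gives the robot as it stands. The module is installed in compiled form; this text tells all that it offers.
- The arm moves only by the shell command python3 -m handwheel 'ROWS' [FORCE]. ROWS is JSON, one flat list of numbers, 7 for each row, row after row: the opening, from 0 (shut) to 1 (fully open), then the shift along the tool's x, y, z in m, then the turn, a rotation vector about the tool's x, y, z in degrees. A call has 1 to 12 rows; each row is the pose to reach, as a shift and turn from the pose commanded when the call began, along the tool's axes at that moment; what a row does not reach only later rows make up. A row lasts 1/12 s, in which the tool goes at most 41.7 mm and 7.16 degrees, less where a joint would pass 70% of its speed; a pose out of reach is approached as far as the arm can. A call with a gripper value outside its range is refused whole. The fingers move at their own pace and stop on an object; FORCE is the grip in N (left out, the last holds). Time passes only in rows, so rows that repeat a pose let the fingers close. It gives the time, the measured TCP pose, the force and the opening at its end, in the units of the state.
- ctrl.get_obs(): the state, without advancing time (a new reading comes with each control period).
- ctrl.get_image(name): name is "scene" or "top" or "wrist"; returns (picture, depth): 480x640x3 uint8, blue, green, red; 480x640 float32, m along the optical axis (not along the pixel's ray), 0 where there is no reading.
- ctrl.camera_params(name): a dict with "fov_y" (degrees; the focal length in pixels is half the picture's height over the tangent of half this angle, whatever the lens; pixels are square), "cx", "cy" (the principal point, pixels), "R" (3x3) and "t" (3): a world point X has camera coordinates R X + t; the wrist camera has in their place "hand_eye" (4x4, takes a point from camera to tool coordinates, whose origin is the TCP and whose axes are the tool frame's). Camera axes: x right, y down, z forward; pixel columns grow to the right and rows downward; lengths in m; the calibration is good to about 2 mm. A picture is of the moment at which its call begins: read the wrist's pose just before it. camera_params takes no time and is no camera call.
- ctrl.finish_job(): hands the job in, once; it reports no verdict.
The state is a dict: "t": time; "q": joint angles; "dq": joint speeds; "effort": joint torques, N m; "tool_pos": TCP position; "tool_rot": TCP orientation; "contact_force": force on the tool from outside, world axes, zero at the start; "wrist_torque": the same for the moment, N m; "opening": finger opening in m.
Only numpy, scipy, OpenCV 4.12 (cv2) and the standard library are available. Lean on these libraries where they do the work, as an engineer would, in place of code of your own. Each camera call takes 0.05 s, during which the arm holds its last target.

## Working session

There is one attempt and no reset: what is moved stays moved. The work goes in short steps, Python scripts to look and compute and a shell command to move; the robot and the scene stay as the last step left them, time stands still between calls to the robot, and variables do not carry over. Pictures are saved under pics/ and viewed, and the job is handed in when it is done.

```bash
mkdir -p pics
python3 - <<'E'
from station import ctrl
import cv2,numpy as np
o=ctrl.get_obs();print(o)
for n in("scene","top","wrist"):
    i,d=ctrl.get_image(n);cv2.imwrite(f"pics/{n}0.png",i);np.save(f"pics/{n}0.npy",d);print(n,ctrl.camera_params(n))
E
```

```text
{'t': 0.0, 'q': array([ 1.03599172e+00,  5.33505800e-02,  1.61427449e+00, -1.27346475e-05,
        1.47602111e+00, -1.18996307e-01]), 'dq': array([ 0.00059271, -0.00012829,  0.00131103, -0.00115988, -0.00235903,
        0.00113894]), 'effort': array([ 3.43433094e-04, -3.93696856e+01, -3.70169234e+01, -1.10254182e-04,
        7.11262415e-03,  2.57947102e-05]), 'tool_pos': array([0.252138  , 0.5712055 , 0.23007858]), 'tool_rot': array([ 0.32463711,  1.54672758, -0.32771677]), 'contact_force': array([-0.03447847, -0.1066759 , -0.60125337]), 'wrist_torque': array([-0.03067222,  0.04578292,  0.02638088]), 'opening': 0.08560136923506687}
scene {'fov_y': 54.86600625795528, 'cx': 318.3415096545409, 'cy': 247.10170531842417, 'R': array([[ 0.79073054, -0.61214829,  0.00443686],
       [-0.33411669, -0.43763909, -0.83476827],
       [ 0.51294371,  0.65859434, -0.55058356]]), 't': array([-0.30037015,  0.31594292,  0.495912  ])}
top {'fov_y': 50.024212780466826, 'cx': 319.65351845556705, 'cy': 235.23003319186978, 'R': array([[-0.02025638, -0.99916974,  0.03534835],
       [-0.99202953,  0.01568852, -0.12502512],
       [ 0.12436675, -0.03759916, -0.99152368]]), 't': array([0.1834563 , 0.54718465, 0.83566745])}
wrist {'fov_y': 69.58627237500816, 'cx': 321.82687971873077, 'cy': 234.44778882847424, 'hand_eye': array([[-1.93968377e-04, -3.01031924e-01,  9.53614043e-01,
        -1.43320385e-01],
       [ 9.99999795e-01, -6.39667363e-04,  1.47653058e-06,
        -6.24081089e-04],
       [ 6.09551297e-04,  9.53613848e-01,  3.01031987e-01,
        -7.65662560e-02],
       [ 0.00000000e+00,  0.00000000e+00,  0.00000000e+00,
         1.00000000e+00]])}
```

View pics/top0.png

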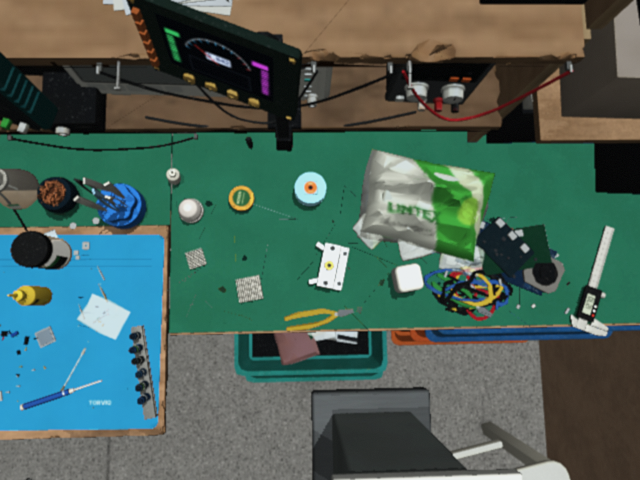

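View pics/scene0.png

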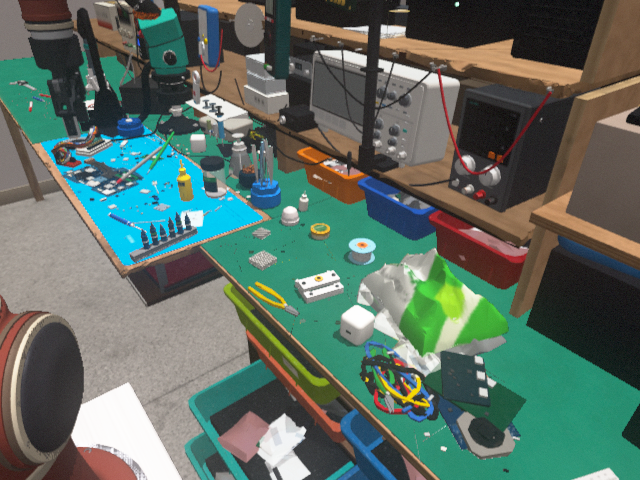

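View pics/wrist0.png

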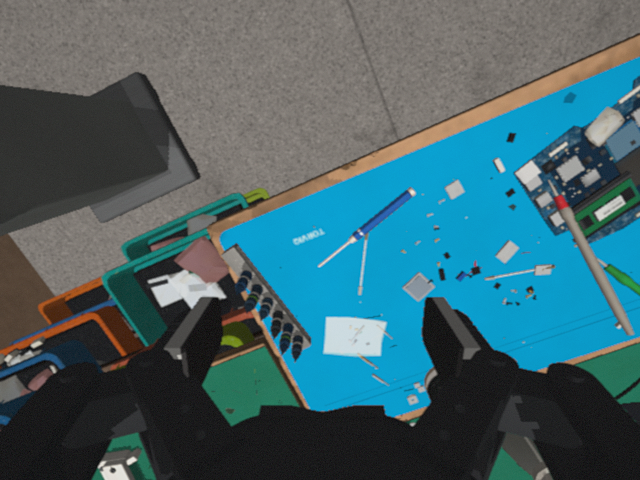

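```bash
cat > h.py <<'E'
import numpy as np,cv2
from station import ctrl
from scipy.spatial.transform import Rotation as R
def K(n):
    p=ctrl.camera_params(n);f=240/np.tan(np.radians(p['fov_y']/2));return f,p['cx'],p['cy'],p
def world(n,px,z,obs=None):
    """intersect pixel rays with plane z"""
    f,cx,cy,p=K(n);px=np.atleast_2d(px).astype(float)
    ray=np.c_[(px[:,0]-cx)/f,(px[:,1]-cy)/f,np.ones(len(px))]
    if n=='wrist':
        H=p['hand_eye'];T=R.from_rotvec(obs['tool_rot']).as_matrix()
        o=T@H[:3,3]+obs['tool_pos'];d=ray@(T@H[:3,:3]).T
    else:
        o=-p['R'].T@p['t'];d=ray@p['R']
    return o+d*((z-o[2])/d[:,2])[:,None]
E
python3 - <<'E'
from h import *
i=cv2.imread('pics/top0.png')
c=i[170:340,165:435];cv2.imwrite('pics/top_crop.png',cv2.resize(c,None,fx=2.9,fy=2.9,interpolation=cv2.INTER_CUBIC))
d=np.load('pics/top0.npy')
for u,v in [(195,259),(249,289),(331,266),(241,198),(190,210),(408,278)]:
    print((u,v),world('top',(u,v),0.012).round(3),d[v,u])
print(R.from_rotvec(ctrl.get_obs()['tool_rot']).as_matrix().round(3))
E
```

```text
(195, 259) [[0.515 0.385 0.012]] 0.8799131
(249, 289) [[0.463 0.294 0.012]] 0.879282
(331, 266) [[0.499 0.154 0.012]] 0.86578715
(241, 198) [[0.62  0.308 0.012]] 0.8815314
(190, 210) [[0.6   0.395 0.012]] 0.8576169
(408, 278) [[0.476 0.023 0.012]] 0.84686285
[[-0.001  0.404  0.915]
 [-0.001  0.915 -0.404]
 [-1.    -0.002 -0.   ]]
```

View pics/top_crop.png

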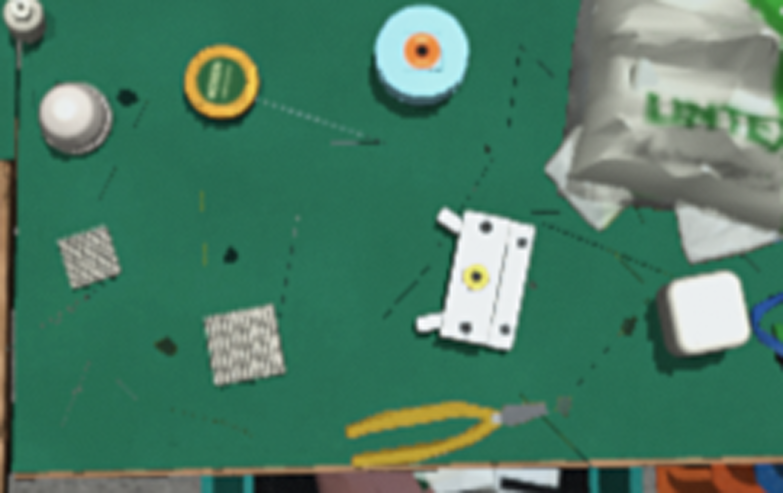

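Candidates: small finned block at (195,259) and larger finned block at (249,289). The larger one fits (the small one is about 3/4 of its size). Jig at (331,266), with its mouth facing left in the picture. Dome is at (190,210), flux tin at (241,198) and cube at (408,278). I'm moving above them for a closer look.

```bash
python3 -m handwheel '[0,0,-0.035,0.052,0,0,0, 0,0,-0.07,0.104,-6,0,0, 0,0,-0.105,0.156,-12,0,0, 0,0,-0.14,0.208,-18,0,0, 0,0,-0.175,0.26,-24,0,0, 0,0,-0.212,0.312,-24,0,0, 0,0,-0.212,0.312,-24,0,0, 0,0,-0.212,0.312,-24,0,0, 0,0,-0.212,0.312,-24,0,0, 0,0,-0.212,0.312,-24,0,0, 0,0,-0.212,0.312,-24,0,0, 0,0,-0.212,0.312,-24,0,0]' 30
python3 - <<'E'
from h import *
o=ctrl.get_obs();i,d=ctrl.get_image('wrist');cv2.imwrite('pics/w1.png',i);np.save('pics/w1.npy',d)
import pickle;pickle.dump(o,open('pics/w1.pkl','wb'));print(o['t'],o['tool_pos'],o['dq'].round(3))
E
```

```text
t: 1.15
tool_pos: [0.452, 0.2518, 0.231]
tool_rot: [-0.002, 1.572, 0.002]
contact_force: [-0.5, 0.6, 0.1]
opening: -0.0003
1.15 [0.45199601 0.25180954 0.23100033] [ 0.034 -0.001 -0.     0.    -0.001 -0.001]
```

View pics/w1.png

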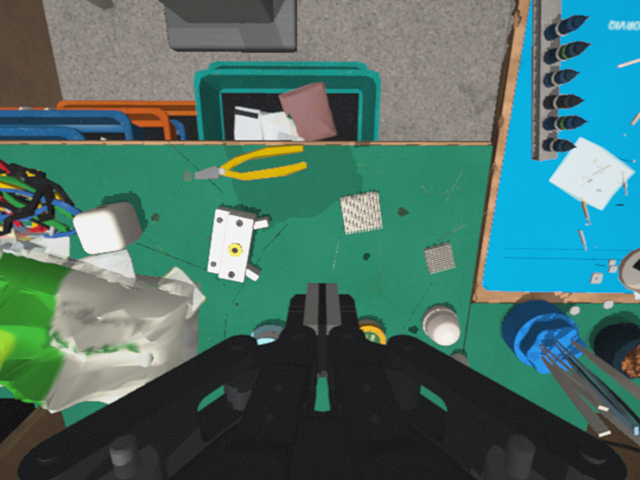

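Run:
```python
from h import *
i=cv2.imread('pics/w1.png')
c=i[170:300,190:470];c=cv2.resize(c,None,fx=2.8,fy=2.8,interpolation=cv2.INTER_CUBIC)
cv2.imwrite('pics/w1c.png',c)
```

```text
(no output)
```

View pics/w1c.png

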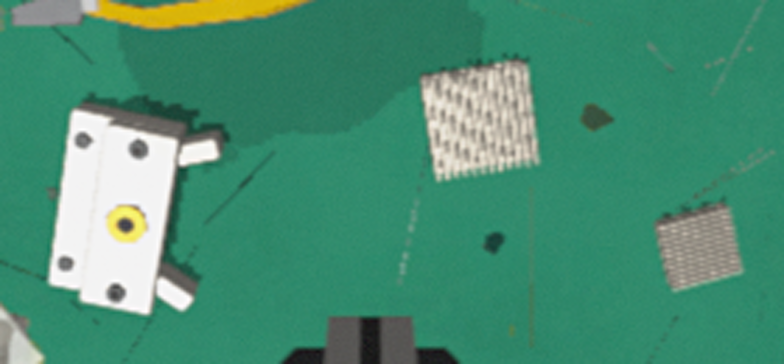

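Run:
```python
from h import *
import pickle;o=pickle.load(open('pics/w1.pkl','rb'))
f=lambda p,z:world('wrist',(np.array(p,float)+.5)/2.8-.5+[190,170],z,o)[:,:2]
hs=f([(421,74),(525,60),(539,165),(437,181)],.012)
print('hs',hs.round(4).tolist(),hs.mean(0),[np.linalg.norm(hs[k]-hs[k-1]).round(4) for k in range(4)])
for k in range(4):
    d=hs[k]-hs[k-1];print(np.degrees(np.arctan2(d[1],d[0])).round(1))
fr=f([(185,135),(150,313)],.024);se=f([(108,122),(80,300)],.024);ba=f([(75,108),(50,285)],.024);bu=f([(127,224)],.027)
for n,e in(('front',fr),('seam',se),('back',ba)):
    d=e[1]-e[0];print(n,e.round(4).tolist(),np.linalg.norm(d).round(4),np.degrees(np.arctan2(d[1],d[0])).round(1),e.mean(0).round(4))
print('bush',bu)
print('sm',f([(657,224),(730,206),(743,271),(674,290)],.01))
# depth check
d=np.load('pics/w1.npy')
```

```text
hs [[0.4466, 0.2705], [0.4412, 0.3097], [0.4826, 0.3172], [0.4892, 0.2775]] [0.46487668 0.293748  ] [np.float64(0.0431), np.float64(0.0396), np.float64(0.0421), np.float64(0.0403)]
-170.6
97.9
10.3
-80.5
front [[0.4675, 0.182], [0.5405, 0.164]] 0.0751 -13.8 [0.504 0.173]
seam [[0.4625, 0.1535], [0.5349, 0.1367]] 0.0743 -13.1 [0.4987 0.1451]
back [[0.4572, 0.1417], [0.5285, 0.1255]] 0.0731 -12.8 [0.4928 0.1336]
bush [[0.50183949 0.15844266]]
sm [[0.50772348 0.36622565]
 [0.50006019 0.39461305]
 [0.52800497 0.4030766 ]
 [0.53644749 0.37579814]]
```

The larger block measures about 41 mm a side at wrist pixels (361,213), so it is the one meant; the smaller one at (440,258) is about 29 mm. From the picture, the jig origin is near (0.503, 0.164) with its x axis at -103.3°. The heatsink is at jig (-0.118, -0.067), turned 22.5° to it. I'll go in behind the near side of the block and push it sideways onto the jig axis.

```bash
python3 -m handwheel '[0,0,0.017,-0.016,-5,0,0, 0,0,0.035,-0.032,-9,0,0, 0,0.04,0.035,-0.032,-9,0,0, 0,0.08,0.035,-0.032,-9,0,0, 0,0.12,0.035,-0.032,-9,0,0, 0,0.16,0.035,-0.032,-9,0,0, 0,0.19,0.035,-0.032,-9,0,0, 0,0.21,0.035,-0.032,-9,0,0, 0,0.22,0.035,-0.032,-9,0,0, 0,0.226,0.035,-0.032,-9,0,0, 0,0.226,0.035,-0.032,-9,0,0, 0,0.226,0.035,-0.032,-9,0,0]'
python3 - <<'E'
from h import *
i,d=ctrl.get_image('wrist');cv2.imwrite('pics/w2.png',i)
E
```

```text
t: 2.2
tool_pos: [0.4209, 0.2877, 0.0066]
tool_rot: [-0.126, 1.565, 0.127]
contact_force: [0.8, 0.3, 0.5]
opening: -0.0003
```

View pics/w2.png

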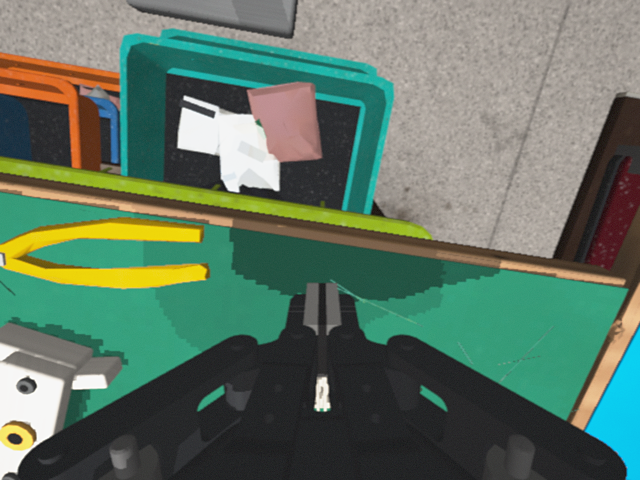

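```bash
python3 -m handwheel '[0,0,0,0.007,0,0,0, 0,0,-0.001,0.0134,0,0,0, 0,0,-0.001,0.0166,1,0,0, 0,0,-0.001,0.0198,2,0,0, 0,0,-0.001,0.023,3.4,0,0, 0,0,-0.001,0.0262,4.5,0,0, 0,0,-0.001,0.0294,5.6,0,0, 0,0,-0.0015,0.0325,6.8,0,0, 0,0,-0.002,0.0357,8,0,0, 0,0,-0.0025,0.0389,9,0,0, 0,0,-0.003,0.042,10,0,0, 0,0,-0.0037,0.0453,11.2,0,0]'
python3 - <<'E'
from h import *
o=ctrl.get_obs();print(o['tool_pos'],o['contact_force'])
i,d=ctrl.get_image('top');cv2.imwrite('pics/t3.png',i)
c=i[170:340,165:435];cv2.imwrite('pics/t3c.png',cv2.resize(c,None,fx=2.9,fy=2.9,interpolation=cv2.INTER_CUBIC))
E
```

```text
t: 3.25
tool_pos: [0.4657, 0.2902, 0.0052]
tool_rot: [0.029, 1.571, -0.029]
contact_force: [-0.3, 0.3, 0.1]
opening: -0.0001
[0.46568847 0.29021719 0.00524698] [-0.30179512  0.25031674  0.09762754]
```

View pics/t3c.png

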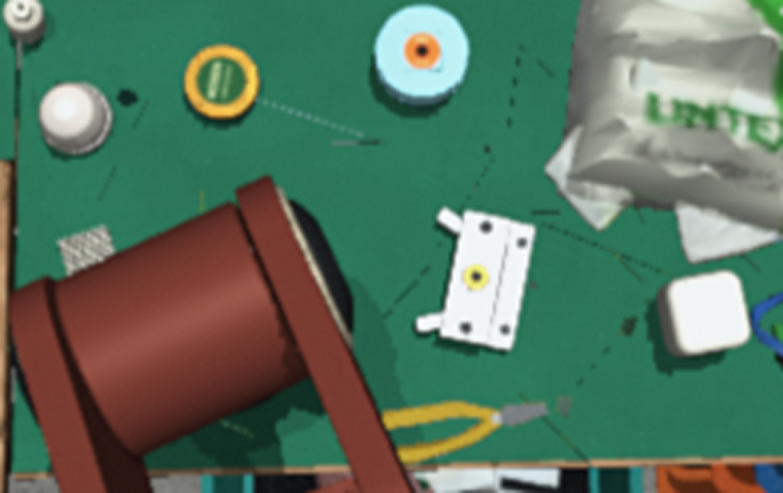

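```bash
python3 -m handwheel '[0,0,0,0.0035,1.1,0,0, 0,0,0,0.007,2.2,0,0, 0,0,-0.0003,0.0105,3.4,0,0, 0,0,-0.0006,0.014,4.5,0,0, 0,0,-0.001,0.0175,5.6,0,0, 0,0,-0.0014,0.021,6.8,0,0, 0,0,-0.0019,0.0245,8,0,0, 0,0,-0.0024,0.028,9,0,0, 0,0,-0.003,0.031,10.2,0,0, 0,0,-0.0035,0.0335,11.2,0,0, 0,0,-0.0035,0.0335,11.2,0,0, 0,0,-0.0035,0.028,11.2,0,0]'
python3 -m handwheel '[0,0,0,-0.02,0,0,0, 0,-0.02,0,-0.02,0,0,0, 0,-0.06,0,-0.02,0,0,0, 0,-0.1,0,-0.02,0,0,0, 0,-0.14,0,-0.02,0,0,0, 0,-0.18,0,-0.02,0,0,0, 0,-0.18,0,-0.02,0,0,0, 0,-0.18,0,-0.02,0,0,0]'
python3 - <<'E'
from h import *
import pickle
o=ctrl.get_obs();pickle.dump(o,open('pics/w4.pkl','wb'));print(o['tool_pos'],o['q'].round(2),R.from_rotvec(o['tool_rot']).as_matrix().round(3).tolist())
i,d=ctrl.get_image('wrist');cv2.imwrite('pics/w4.png',i)
E
```

```text
t: 4.3
tool_pos: [0.4941, 0.2857, 0.0056]
tool_rot: [0.182, 1.562, -0.181]
contact_force: [-0.9, 1.0, 1.0]
opening: 0.0
t: 4.97
tool_pos: [0.4753, 0.2913, 0.1894]
tool_rot: [0.184, 1.557, -0.178]
contact_force: [-0.3, -0.9, -0.3]
opening: -0.0001
[0.47529286 0.29130317 0.1893769 ] [ 0.42 -0.08  1.82  0.    1.4  -0.92] [[0.007, 0.228, 0.974], [0.003, 0.974, -0.228], [-1.0, 0.005, 0.006]]
```

View pics/w4.png

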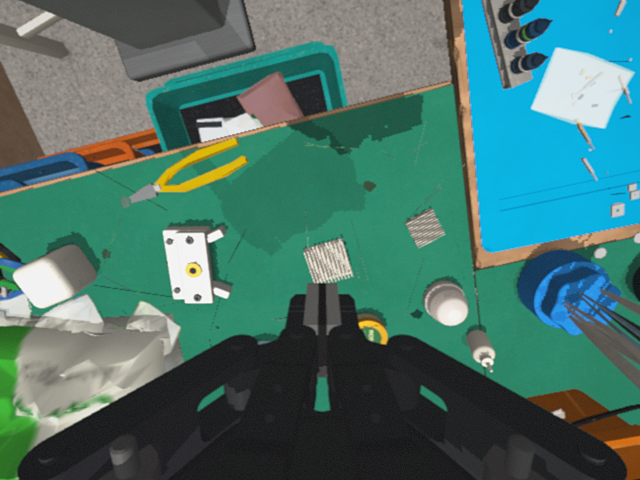

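Run:
```python
from h import *
i=cv2.imread('pics/w4.png')
c=i[210:320,150:390];cv2.imwrite('pics/w4c.png',cv2.resize(c,None,fx=3.3,fy=3.3,interpolation=cv2.INTER_CUBIC))
```

```text
(no output)
```

View pics/w4c.png

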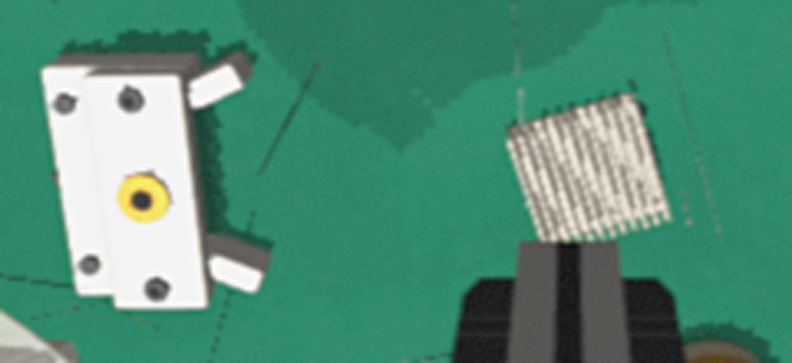

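Run:
```python
from h import *
import pickle;o=pickle.load(open('pics/w4.pkl','rb'))
f=lambda p,z:world('wrist',(np.array(p,float)+.5)/3.3-.5+[150,210],z,o)[:,:2]
hs=f([(507,130),(632,93),(670,215)],.012)
print('hs',hs.round(4).tolist(),(hs[0]+hs[2])/2,[np.linalg.norm(hs[k]-hs[k-1]).round(4) for k in (1,2)])
for k in (1,2):
    d=hs[k]-hs[k-1];print(np.degrees(np.arctan2(d[1],d[0])).round(1))
fr=f([(183,76),(210,305)],.024);se=f([(88,75),(115,308)],.024);ba=f([(43,68),(78,294)],.024);bu=f([(142,198)],.027)
for n,e in(('front',fr),('seam',se),('back',ba)):
    d=e[1]-e[0];print(n,e.round(4).tolist(),np.linalg.norm(d).round(4),np.degrees(np.arctan2(d[1],d[0])).round(1),e.mean(0).round(4))
print('bush',bu)
```

```text
hs [[0.5108, 0.2643], [0.508, 0.3032], [0.5493, 0.3061]] [0.53006096 0.28520086] [np.float64(0.039), np.float64(0.0414)]
94.1
4.1
front [[0.4697, 0.1806], [0.5406, 0.1646]] 0.0727 -12.7 [0.5052 0.1726]
seam [[0.4632, 0.1546], [0.535, 0.1363]] 0.074 -14.3 [0.4991 0.1455]
back [[0.4584, 0.143], [0.5279, 0.1271]] 0.0713 -12.9 [0.4931 0.1351]
bush [[0.50156601 0.15806176]]
```

Lateral position is good (jig y about -1.6 mm), but the block is still turned 17°, because the shut tips are narrow. For the main push I'll spread the fingertips about 21 mm for two-point contact on the rear face.

```bash
python3 -m handwheel '[0.25,0,0.01,0.008,7,0,0, 0.25,0,0.02,0.016,14,0,0, 0.25,0,0.03,0.025,21,0,0, 0.25,0,0.04,0.033,28,0,0, 0.25,0,0.0495,0.0415,35,0,0, 0.25,0,0.0495,0.0415,42,0,0, 0.25,0,0.0495,0.0415,49,0,0, 0.25,0,0.0495,0.0415,56,0,0, 0.25,0,0.0495,0.0415,63,0,0, 0.25,0,0.0495,0.0415,70,0,0, 0.25,0,0.0495,0.0415,72.8,0,0, 0.25,0,0.0495,0.0415,72.8,0,0]'
python3 -m handwheel '[0.25,0.04,0,0,0,0,0, 0.25,0.08,0,0,0,0,0, 0.25,0.11,0,0,0,0,0, 0.25,0.11,0,0,0,0,0]'
python3 - <<'E'
from h import *
import pickle
o=ctrl.get_obs();pickle.dump(o,open('pics/w5.pkl','wb'));print(o['tool_pos'],o['q'].round(2),R.from_rotvec(o['tool_rot']).as_matrix().round(3).tolist())
i,d=ctrl.get_image('wrist');cv2.imwrite('pics/w5.png',i)
i,d=ctrl.get_image('scene');c=i[180:330,220:380];cv2.imwrite('pics/s5.png',cv2.resize(c,None,fx=4,fy=4,interpolation=cv2.INTER_CUBIC))
E
```

```text
t: 6.02
tool_pos: [0.5239, 0.3284, 0.1821]
tool_rot: [1.155, 1.243, -1.163]
contact_force: [0.3, -0.2, -0.0]
opening: 0.0211
t: 6.35
tool_pos: [0.5189, 0.3259, 0.0651]
tool_rot: [1.144, 1.249, -1.172]
contact_force: [-1.5, -1.4, -1.3]
opening: 0.0216
[0.5188612  0.32590172 0.06505591] [ 0.44  0.19  1.76 -0.    1.21  0.37] [[-0.016, 0.997, 0.071], [-0.008, 0.071, -0.997], [-1.0, -0.016, 0.006]]
```

View pics/s5.png

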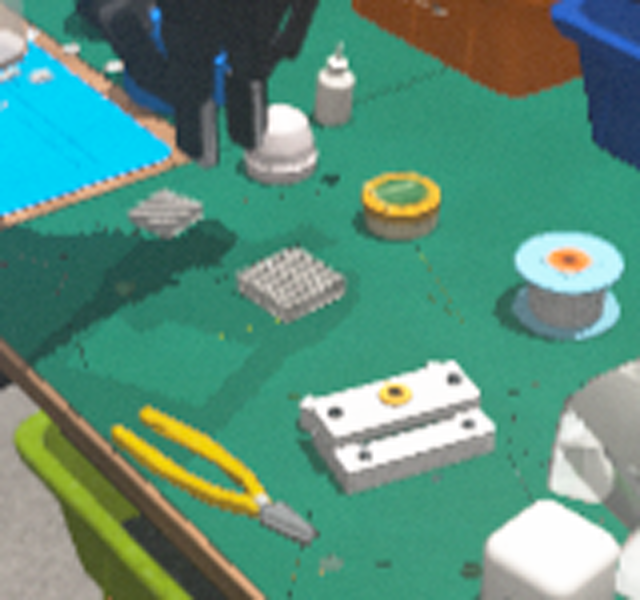

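View pics/w5.png

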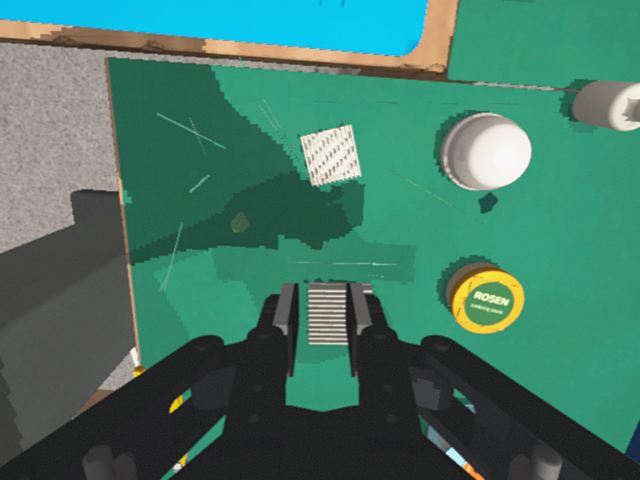

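Run:
```python
from h import *
import pickle;o=pickle.load(open('pics/w5.pkl','rb'))
i=cv2.imread('pics/w5.png');c=i[260:360,270:400];cv2.imwrite('pics/w5c.png',cv2.resize(c,None,fx=5,fy=5,interpolation=cv2.INTER_CUBIC))
print(world('wrist',[(308,283),(372,285)],.012,o))
o=ctrl.get_obs();print(o['t'],o['tool_pos'],R.from_rotvec(o['tool_rot']).as_matrix().round(3).tolist())
```

```text
[[0.51068789 0.30734648 0.012     ]
 [0.55060422 0.3090944  0.012     ]]
6.45 [0.52377975 0.32826404 0.07299949] [[-0.005, 0.998, 0.07], [-0.002, 0.07, -0.998], [-1.0, -0.005, 0.002]]
```

View pics/w5c.png

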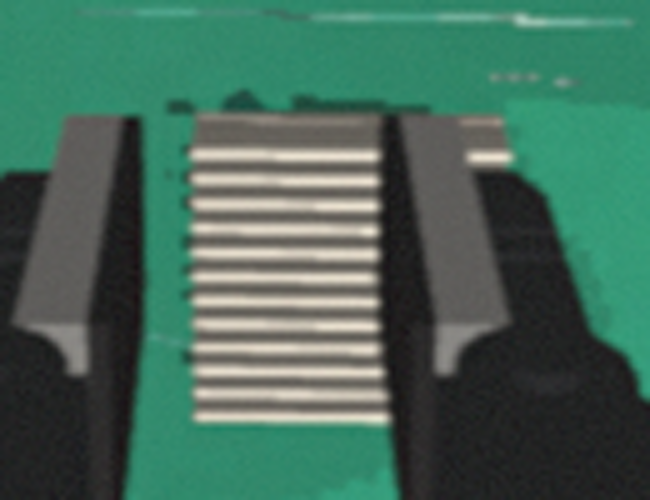

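```bash
python3 -m handwheel '[0.25,0,0.0065,-0.005,0,0,0, 0.25,0.02,0.0065,-0.005,0,0,0, 0.25,0.04,0.0065,-0.005,0,0,0, 0.25,0.055,0.0065,-0.005,0,0,0, 0.25,0.064,0.0065,-0.005,0,0,0, 0.25,0.068,0.0065,-0.005,0,0,0, 0.25,0.068,0.0065,-0.005,0,0,0, 0.25,0.068,0.0065,-0.005,0,0,0]'
python3 - <<'E'
from h import *
o=ctrl.get_obs();print(o['tool_pos'],R.from_rotvec(o['tool_rot']).as_matrix().round(3).tolist())
E
```

```text
t: 7.12
tool_pos: [0.5324, 0.3349, 0.0083]
tool_rot: [1.159, 1.241, -1.157]
contact_force: [0.5, 0.7, 0.9]
opening: 0.0217
[0.53242483 0.33486128 0.00829566] [[0.001, 0.998, 0.069], [0.001, 0.069, -0.998], [-1.0, 0.001, -0.001]]
```

```bash
python3 -m handwheel '[0.25,0.001,-0.0025,0.006,0,0,0, 0.25,0.002,-0.005,0.012,0,0,0, 0.25,0.002,-0.005,0.017,0,0,0, 0.25,0.002,-0.005,0.02,1.3,0,0, 0.25,0.002,-0.005,0.024,3.2,0,0, 0.25,0.002,-0.005,0.028,5.1,0,0, 0.25,0.002,-0.005,0.032,7,0,0, 0.25,0.002,-0.005,0.036,9,0,0, 0.25,0.002,-0.005,0.04,11,0,0, 0.25,0.002,-0.005,0.044,13,0,0, 0.25,0.002,-0.005,0.049,15.2,0,0, 0.25,0.002,-0.005,0.053,17.3,0,0]'
python3 - <<'E'
from h import *
import pickle
o=ctrl.get_obs();pickle.dump(o,open('pics/w6.pkl','wb'));print(o['tool_pos'],R.from_rotvec(o['tool_rot']).as_matrix().round(3).tolist())
i,d=ctrl.get_image('wrist');cv2.imwrite('pics/w6.png',i)
i,d=ctrl.get_image('scene');c=i[180:330,220:380];cv2.imwrite('pics/s6.png',cv2.resize(c,None,fx=4,fy=4,interpolation=cv2.INTER_CUBIC))
E
```

```text
t: 8.12
tool_pos: [0.5306, 0.2807, 0.0056]
tool_rot: [1.381, 1.088, -1.38]
contact_force: [-0.5, 0.3, -0.4]
opening: 0.0214
[0.53058431 0.28074046 0.00563084] [[0.001, 0.972, -0.234], [0.0, -0.234, -0.972], [-1.0, 0.0, -0.0]]
```

View pics/s6.png

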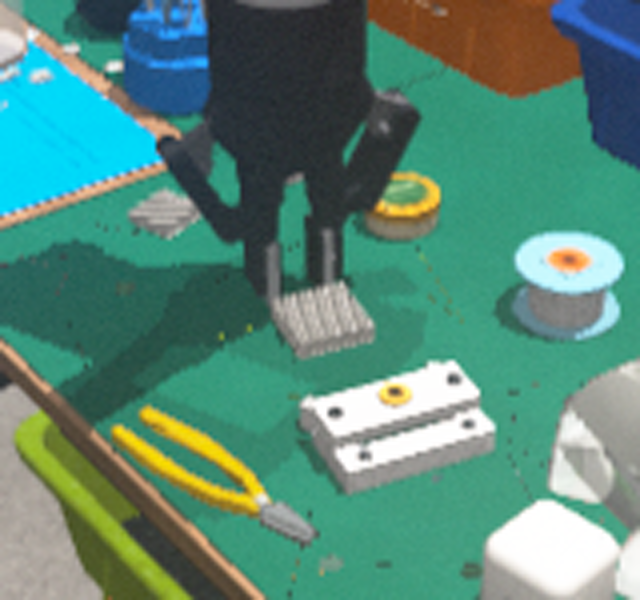

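View pics/w6.png

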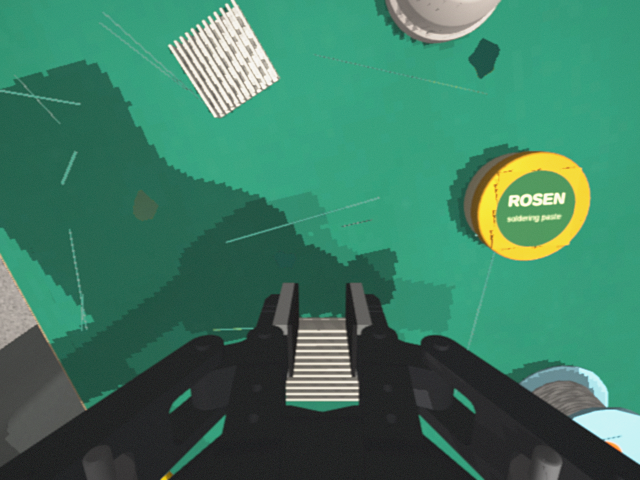

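```bash
python3 -m handwheel '[0.25,0,0,0.006,0,0,0, 0.25,0,0,0.012,0,0,0, 0.25,0,0,0.018,0,0,0, 0.25,0,0,0.024,0,0,0, 0.25,0,0,0.03,0,0,0, 0.25,0,0,0.036,0,0,0, 0.25,0,0,0.042,0,0,0, 0.25,0,0,0.048,0,0,0, 0.25,0,0,0.053,0,0,0, 0.25,0,0,0.058,0,0,0, 0.25,0,0,0.062,0,0,0, 0.25,0,0,0.065,0,0,0]'
python3 - <<'E'
from h import *
o=ctrl.get_obs();print(o['tool_pos'],R.from_rotvec(o['tool_rot']).as_matrix().round(3).tolist())
i,d=ctrl.get_image('scene');c=i[180:330,220:380];cv2.imwrite('pics/s7.png',cv2.resize(c,None,fx=4,fy=4,interpolation=cv2.INTER_CUBIC))
r=o['tool_pos'][:2]-[.503,.164];print(r@[-.23,-.973],r@[.973,-.23])
E
```

```text
t: 9.22
tool_pos: [0.5152, 0.2175, 0.0053]
tool_rot: [1.378, 1.09, -1.379]
contact_force: [1.4, -0.1, 0.0]
opening: 0.0213
[0.51523429 0.21748308 0.00526089] [[-0.0, 0.973, -0.231], [-0.0, -0.231, -0.973], [-1.0, -0.0, 0.0]]
-0.054852921543713545 -0.00039713950500509153
```

View pics/s7.png

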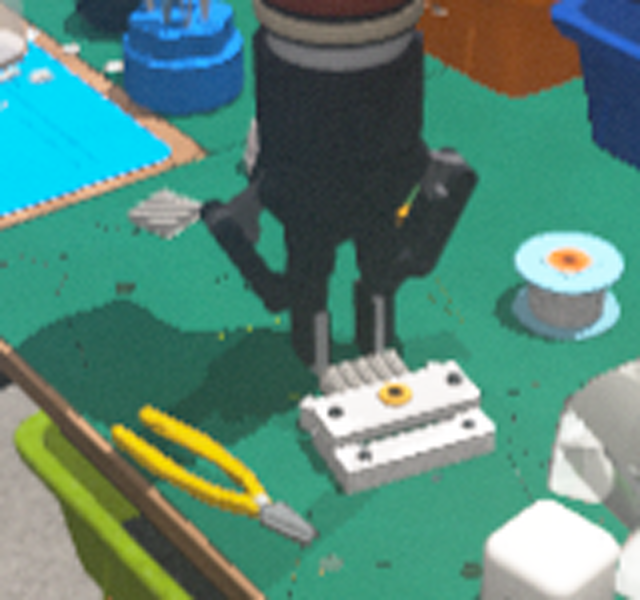

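```bash
python3 -m handwheel '[0.25,0,0,0.003,0,0,0, 0.25,0,0,0.006,0,0,0, 0.25,0,0,0.009,0,0,0, 0.25,0,0,0.012,0,0,0, 0.25,0,0,0.015,0,0,0, 0.25,0,0,0.017,0,0,0, 0.25,0,0,0.019,0,0,0, 0.25,0,0,0.021,0,0,0, 0.25,0,0,0.022,0,0,0, 0.25,0,0,0.022,0,0,0]'
python3 - <<'E'
from h import *
import pickle
o=ctrl.get_obs();pickle.dump(o,open('pics/w8.pkl','wb'));print(o['tool_pos'],o['contact_force'])
i,d=ctrl.get_image('wrist');cv2.imwrite('pics/w8.png',i[260:440,200:440].repeat(3,0).repeat(3,1))
r=o['tool_pos'][:2]-[.503,.164];print(r@[-.23,-.973],r@[.973,-.23])
E
```

```text
t: 10.1
tool_pos: [0.5103, 0.1964, 0.0053]
tool_rot: [1.378, 1.09, -1.379]
contact_force: [0.1, -0.3, -0.3]
opening: 0.0211
[0.51025585 0.1963513  0.00528681] [ 0.11543852 -0.25672834 -0.33989701]
-0.03314665780118199 -0.00038085637386108976
```

View pics/w8.png

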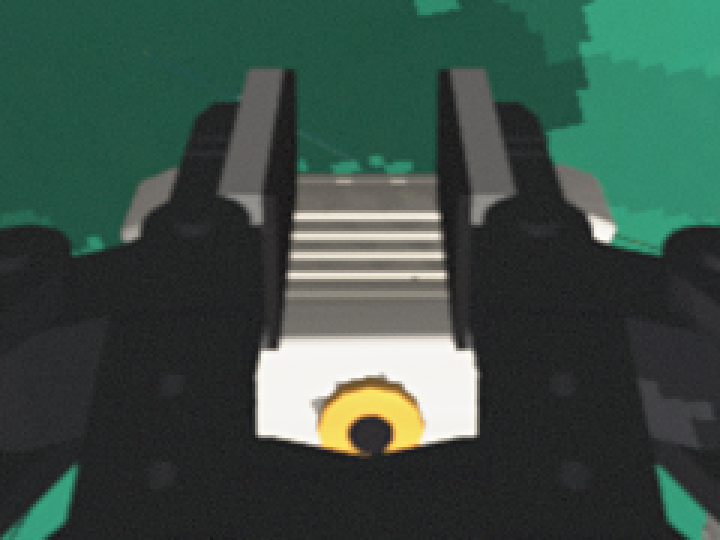

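Going in straight. Now 0.7 mm rows until the force shows the stop.

```bash
python3 -m handwheel '[0.25,0,0,0.0007,0,0,0, 0.25,0,0,0.0014,0,0,0, 0.25,0,0,0.002,0,0,0, 0.25,0,0,0.002,0,0,0]';python3 -m handwheel '[0.25,0,0,0.0007,0,0,0, 0.25,0,0,0.0014,0,0,0, 0.25,0,0,0.0014,0,0,0]'
```

```text
t: 10.48
tool_pos: [0.5099, 0.1946, 0.0053]
tool_rot: [1.378, 1.09, -1.378]
contact_force: [-0.2, -0.3, 0.2]
opening: 0.0211
t: 10.73
tool_pos: [0.5097, 0.1943, 0.0055]
tool_rot: [1.381, 1.091, -1.377]
contact_force: [0.0, 5.0, 0.4]
opening: 0.0215
```

```bash
python3 -m handwheel '[0.25,0,0,0.0007,0,0,0, 0.25,0,0,0.0014,0,0,0, 0.25,0,0,0.0014,0,0,0]'; python3 -m handwheel '[0.25,0,0,-0.003,0,0,0, 0.25,0,0,-0.01,0,0,0, 0.25,0,0,-0.03,0,0,0, 0.25,0,0,-0.05,0,0,0, 0.25,-0.03,0,-0.07,0,0,0, 0.25,-0.07,0,-0.09,0,0,0, 0.25,-0.11,0,-0.09,0,0,0, 0.25,-0.14,0,-0.09,0,0,0, 0.25,-0.14,0,-0.09,0,0,0, 0.25,-0.14,0,-0.09,0,0,0, 0.25,-0.14,0,-0.09,0,0,0]'
python3 - <<'E'
from h import *
import pickle
o=ctrl.get_obs();pickle.dump(o,open('pics/w9.pkl','wb'));print(o['tool_pos'],R.from_rotvec(o['tool_rot']).as_matrix().round(3).tolist())
i,d=ctrl.get_image('wrist');cv2.imwrite('pics/w9.png',i)
i,d=ctrl.get_image('scene');c=i[180:330,220:380];cv2.imwrite('pics/s9.png',cv2.resize(c,None,fx=4,fy=4,interpolation=cv2.INTER_CUBIC))
i,d=ctrl.get_image('top');cv2.imwrite('pics/t9.png',i)
c=i[170:340,165:435];cv2.imwrite('pics/t9c.png',cv2.resize(c,None,fx=2.9,fy=2.9,interpolation=cv2.INTER_CUBIC))
E
```

```text
t: 10.98
tool_pos: [0.5096, 0.1941, 0.0059]
tool_rot: [1.383, 1.093, -1.376]
contact_force: [-0.1, 10.0, 1.1]
opening: 0.0216
t: 11.9
tool_pos: [0.5296, 0.2793, 0.1446]
tool_rot: [1.377, 1.09, -1.38]
contact_force: [0.4, -0.1, -0.4]
opening: 0.0214
[0.52955946 0.27927473 0.14456491] [[-0.001, 0.973, -0.23], [-0.001, -0.23, -0.973], [-1.0, -0.001, 0.001]]
```

View pics/s9.png

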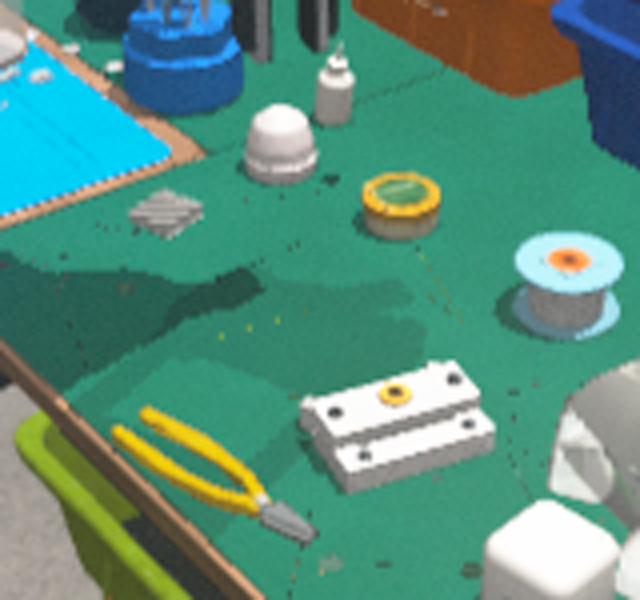

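View pics/w9.png

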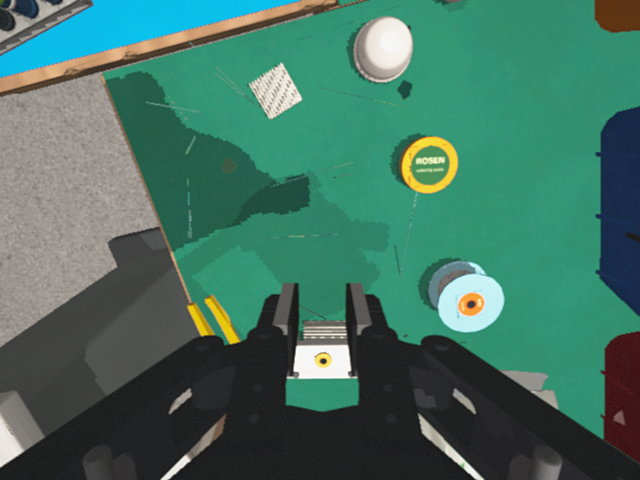

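View pics/t9c.png

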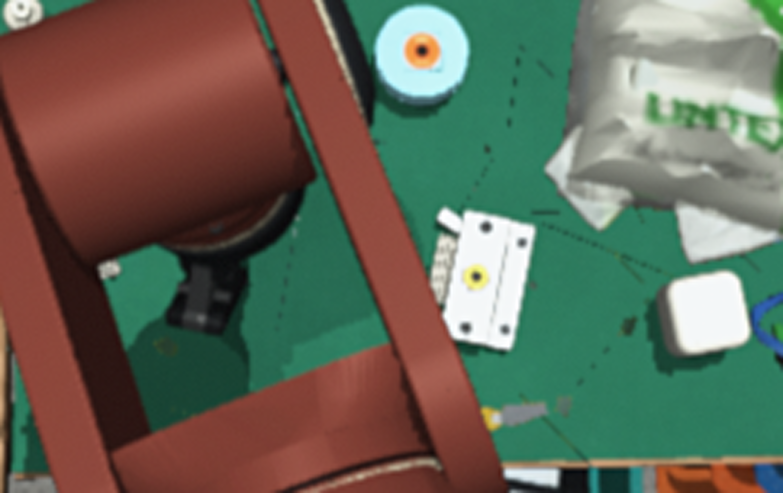

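```bash
python3 -m handwheel '[0.25,-0.03,0,0.03,0,0,0, 0.25,-0.04,0,0.06,0,0,0, 0.25,-0.04,0,0.1,0,0,0, 0.25,-0.04,0,0.14,0,0,0, 0.25,-0.04,0,0.14,0,0,0, 0.25,-0.04,0,0.14,0,0,0, 0.25,-0.04,0,0.14,0,0,0, 0.25,-0.04,0,0.14,0,0,0]'
python3 - <<'E'
from h import *
import pickle
o=ctrl.get_obs();pickle.dump(o,open('pics/w10.pkl','wb'));print(o['tool_pos'])
i,d=ctrl.get_image('wrist');cv2.imwrite('pics/w10.png',i)
c=i[160:310,220:420];cv2.imwrite('pics/w10c.png',cv2.resize(c,None,fx=4,fy=4,interpolation=cv2.INTER_CUBIC))
E
```

```text
t: 12.72
tool_pos: [0.4975, 0.1439, 0.1846]
tool_rot: [1.377, 1.091, -1.379]
contact_force: [0.7, -0.2, -0.4]
opening: 0.021
[0.4975089  0.14388027 0.18456335]
```

View pics/w10c.png

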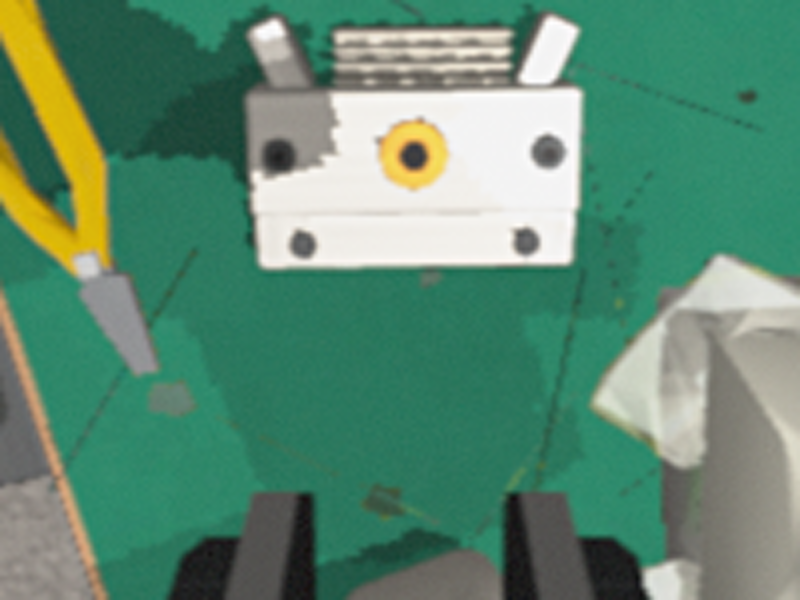

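Run:
```python
from h import *
import pickle;o=pickle.load(open('pics/w10.pkl','rb'))
f=lambda p,z:world('wrist',(np.array(p,float)+.5)/4-.5+[220,160],z,o)[:,:2]
B=f([(247,91),(582,88)],.024);H=f([(334,30),(513,28)],.012);K2=f([(262,269),(573,266)],.024);bu=f([(414,155)],.027)[0];M=f([(262,17),(553,14)],.015)
v=B[1]-B[0];v/=np.linalg.norm(v);u=np.array([v[1],-v[0]])
O=B.mean(0)+.009*u
for n,e in(('bridge',B),('hs rear',H),('back',K2),('mouth tips',M)):print(n,((e-O)@np.c_[u,v]).round(4).tolist())
print('bush',(bu-O)@np.c_[u,v])
```

```text
bridge [[-0.009, -0.0369], [-0.009, 0.0369]]
hs rear [[-0.0207, -0.018], [-0.0208, 0.0224]]
back [[0.0318, -0.0352], [0.0317, 0.036]]
mouth tips [[-0.0241, -0.0339], [-0.0242, 0.031]]
bush [ 0.00501946 -0.00021166]
```

```bash
python3 -c "
from station import ctrl
print(ctrl.finish_job())"
```

```text
the job is handed in; nothing more can be done
None
```

The heatsink is in the jig and against the end stop, and the job was handed in at about 12.8 s; no verdict was reported.

**What I did:** I pushed the larger finned block sideways onto the jig axis with the fingers shut. I then pushed it in under the bridge with the two fingertips about 21 mm apart, until the stop pushed back with 5 and then 10 N. The hand then backed off, and at hand-in it was about 18 cm above the jig. Nothing was gripped or lifted.

**Last checks:**

| Check (jig frame, wrist picture) | Measured | Limit |
|---|---|---|
| Heatsink x | about -0.7 mm | ±3 mm |
| Heatsink y | about +2 mm | ±5 mm |
| Angle to the jig | about 0 rad | 0.1 rad |

- **Neighbours:** By eye in the last pictures, the dome sensor, cube charger and flux tin look unmoved. I did not measure them again.

**What disagreed:** The first push left the block 17° off square, which the second push corrected. The back-edge check came out about 2 mm short of nominal, within the 2 mm calibration.

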